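# Fetch the grey whetstone from a crowded crate and seat it in its holder

### The job

Take the grey whetstone out of the crowded crate by its free front end and lay it flat on the clear hob between crate and holder, letting go of it. Then take it again by its middle and lower it into the whetstone holder, so that it lies flat on the seat between the end stops and side cheeks, and let go. Do not drop the stone, and leave the red stone, the jars and the bottle standing where they are.

Things in the scene. Friction and masses are not known exactly. Their poses are not given: they have to be found in the camera images.
- crate: open wooden crate, fixed, 222 (x) x 274 (y) x 46 mm, walls and floor 8 mm; origin under its centre; x points away from the robot (within 0.22 rad). On the left or right of the hob, the holder opposite. Stones lie along x, 52 mm either side of its mid-line; jars stand at x = 0 to +100 mm, about 8 mm from their flanks, so fingers fit only at the stones' front ends (x below -20 mm).
- grey_stone_center (a point): centre of the grey whetstone (light grey above, dark grey below), a block 160 x 46 x 28 mm (x, y, z), 0.18 to 0.35 kg; x along its length, z up. It starts flat on the crate's floor, on either side, centre 22 mm over the hob; lying on the hob its centre is 14 mm up.
- red_stone_center (a point): centre of the brick-red whetstone (beige below), 160 x 46 x 28 mm, lying in the crate along its x; not wanted.
- holder: whetstone holder, fixed, 218 x 74 x 40 mm with its end screws: two green end shoes joined by a steel spine 34 mm wide; origin under its centre, x along it. Each shoe's end stop and side cheeks rise 16 mm over the seat and enclose the stone's last 38 mm; only between the shoes (43 mm either side of the middle) is there room for fingers, down to the hob.
- holder_seat (a point): where the centre of a seated stone lies, 38 mm over the hob, 14 mm over the seat; x along the holder (the stone fits either way round), z up. The pocket is 169 x 55 mm, 4.5 mm clearance all round. The hob between crate and holder is clear from x = 0.45 to 0.65 m, 110 mm or more wide, centred 0.62 of the way from the crate's centre to the holder's.
- spice_jar_a_center (a point): glass spice jar, green and red label, orange-yellow cap, 42 mm across, 106 mm high, loose, standing in it, mid-width of the crate, between the stones, just behind the crate's middle; this point is on its axis, 50 mm over its foot. Not to be disturbed.
- spice_jar_b_center (a point): glass spice jar with a red cap, 47 mm across, 97 mm high, loose, standing in it, beside the crate's left wall; this point is on its axis, 50 mm over its foot. Not to be disturbed.
- spice_jar_c_center (a point): glass spice jar with a yellow cap and a brown and red label, 45 mm across, 100 mm high, loose, standing in it, mid-width of the crate, behind the other middle jar, by the back wall; this point is on its axis, 50 mm over its foot. Not to be disturbed.
- dropper_bottle_center (a point): brown glass dropper bottle with a black rubber bulb on top, 33 mm across, 102 mm high, loose, standing in it, beside the crate's right wall; this point is on its axis, 50 mm over its foot. Not to be disturbed.

How it is judged:
By the outcome, as a careful person would: the job done as asked, in the order asked, and still so for the second after the job is handed in, with the robot touching nothing.
It also fails if it takes over 54 s, if anything falls off the work surface, if the arm or the gripper's body presses on something with over 40 N, if the wrist force passes 120 N, or if a joint passes its speed limit or range.

### The arm

A 6-joint arm with a two-finger parallel gripper is mounted at the origin on a cart in front of the work surface, level with it; the furniture and walls round the work are solid. World frame = base frame: x ahead of the robot, y to its left, z up, the work surface at z = 0. Lengths are in mm, angles in rad, forces in N, time in s.
With the tool pointing down it reaches from about 150 to 775 mm from the base axis. Payload 6.1 kg.
Tool frame: the origin (TCP) lies on the centre line of the jaws, within the pads' length; the fingertips stand ctrl.tcp_to_tips ahead of it and the grasp point (between the pads) lies 8 mm behind it (ctrl.tcp_to_tips is the distance from the TCP to the fingertips, in mm); z points along the fingers, y is the line along which they close (so a half turn about z gives the same grasp; the last joint's range is limited). The gripper opens to 85 mm and grips with 20 to 120 N. Pads are 22 mm wide; open, the fingers measure 114 mm over their backs; the gripper's body (76 mm by 85 mm) begins 54 mm behind the grasp point. The pads swing forward as they close: fully open they stand 13 mm farther back than shut.
Start: joints at [1.146, 0.126, -0.04, 1.405, 0, 1.571], TCP at [216.364, 478.325, 242.295] pointing down, gripper open.
Joint ranges: [-2.72, 2.72], [-0.95, 1.95], [-1.27, 1.35], [-1.78, 2.02], [-1.46, 1.47], [-3.14, 3.14]. Speed limits (rad/s): [2.39, 2.39, 3.01, 3.14, 3.14, 3.14].

### API

Orientations are given as a unit quaternion [x, y, z, w].
In Python, from rig import ctrl gives the robot as it stands.
- The arm moves only by the tool apply_moves, never from a script. Its argument "deltas" is a list of rows, each an object of numbers: "dx", "dy", "dz": the shift along the tool's x, y, z as a fraction of full scale; "rx", "ry", "rz": the turn, a rotation vector about the tool's x, y, z as a fraction of full scale; "fingers": the opening, from 0 (shut) to 1 (fully open). In form: [{"dx": .., "dy": .., "dz": .., "rx": .., "ry": .., "rz": .., "fingers": ..}, ...]. A call has 1 to 8 rows; each row shifts and turns the commanded pose from where the row before left it, along the tool's axes as they then stand; what a row does not reach is not made up. Full scale, the value 1, is 0.1 m for a shift and pi/2 rad for a turn. A row lasts 1/10 s, in which the tool goes at most 50 mm and 8.59 degrees, less where a joint would pass 70% of its speed; a pose out of reach is approached as far as the arm can. A call with a number of a shift or a turn outside -1 to 1 is refused whole. A call with a gripper value outside its range is refused whole. The fingers move at their own pace and stop on an object; "squeeze" is the grip in N (left out, the last holds). Time passes only in rows, so rows that do not move let the fingers close. It gives the time, the measured TCP pose, the force, the opening and the grip force at its end, in the units of the state.
- ctrl.read_state(): the state, without advancing time (a new reading comes with each control period).
- ctrl.capture(name): name is "side" or "top" or "wrist"; returns the picture (420x560x3 uint8, red, green, blue); there is no depth.
- ctrl.camera_model(name): a dict with "intrinsics" (3x3 intrinsics, pixels), "extrinsics" (4x4, takes a point from camera to world coordinates). Camera axes: x right, y down, z forward; pixel columns grow to the right and rows downward; lengths in mm; the calibration is good to about 2 mm. A picture is of the moment at which its call begins: read the wrist's pose just before it. camera_model takes no time and is no camera call; for the wrist camera it gives the pose at the moment of the call.
- ctrl.sign_off(): hands the job in; it is judged then, once.
The state is a dict: "time_s": time; "qpos": joint angles; "dq": joint speeds; "joint_torque": joint torques, N m; "ee_pos": TCP position; "tcp_rot": TCP orientation; "wrist_force": force on the tool from outside, world axes, zero at the start; "moment": the same for the moment, N m; "gripper_width": finger opening in mm; "grasp_force": force on a finger pad.
Only numpy, scipy, OpenCV 4.12 (cv2) and the standard library are available. Lean on these libraries where they do the work, as an engineer would, in place of code of your own. Each camera call takes 0.05 s, during which the arm holds its last target. There are 200 camera calls.

## Working session

There is one attempt and no reset: what is moved stays moved. The work goes in short steps, Python scripts to look and compute and a tool call to move; the robot and the scene stay as the last step left them, time stands still between calls to the robot, and variables do not carry over. Pictures are saved under pics/ and viewed, at most 10 in all, crops included, and the job is handed in when it is done.

Besides the shell and the picture viewer there is one more tool, called after "Request:" in YAML: its name, and indented under it one key for each argument. apply_moves: Moves the arm, as the interface text tells. Its arguments: {"type":"object","properties":{"deltas":{"type":"array"},"squeeze":{"type":"number"}},"required":["deltas"]}

```bash
mkdir -p pics
cat > h.py <<'E'
import numpy as np, cv2
from scipy.spatial.transform import Rotation as R
from rig import ctrl
def snap(n,f):
    M=ctrl.camera_model(n); im=ctrl.capture(n); cv2.imwrite('pics/'+f+'.png',im[:,:,::-1]); return im,M
def px2w(M,uv,z):
    K=np.array(M['intrinsics']);T=np.array(M['extrinsics'])
    d=T[:3,:3]@np.linalg.solve(K,[uv[0],uv[1],1.]); o=T[:3,3]
    return o+d*(z-o[2])/d[2]
def w2px(M,p):
    K=np.array(M['intrinsics']);T=np.array(M['extrinsics'])
    c=K@(T[:3,:3].T@(np.array(p)-T[:3,3])); return c[:2]/c[2]
def delta(target,yaw):
    "target TCP mm, yaw of tool x about world z with tool down; prints rel. move in tool frame"
    s=ctrl.read_state(); r=R.from_quat(s['tcp_rot'])
    t=R.from_euler('z',yaw)*R.from_euler('x',np.pi)
    d=r.inv().apply(np.array(target)-s['ee_pos'])/100
    print('shift/100',d.round(3),'turn/(pi/2)',((r.inv()*t).as_rotvec()/(np.pi/2)).round(3))
E
python3 - <<'E'
from h import *
s=ctrl.read_state()
print({k:np.round(v,3) for k,v in s.items()},ctrl.tcp_to_tips)
print(R.from_quat(s['tcp_rot']).as_matrix().round(3))
a,M=snap('top','top');b,N=snap('side','side')
cv2.imwrite('pics/b.png',np.hstack([a,b])[:,:,::-1])
for m in(M,N):print(m)
E
```

```text
{'time_s': np.float64(0.0), 'qpos': array([ 1.146,  0.126, -0.041,  1.405,  0.   ,  1.571]), 'dq': array([-0.002, -0.   ,  0.   , -0.   ,  0.   , -0.   ]), 'joint_torque': array([ 1.0000e-03, -4.3592e+01,  3.5292e+01,  1.7000e-02, -0.0000e+00,
       -0.0000e+00]), 'ee_pos': array([216.209, 477.989, 241.514]), 'tcp_rot': array([ 0.211,  0.978, -0.001, -0.   ]), 'wrist_force': array([0.385, 0.197, 0.156]), 'moment': array([-0.044, -0.068,  0.002]), 'grasp_force': np.float64(0.0), 'gripper_width': np.float64(85.574)} 11.0
[[-0.911  0.412 -0.001]
 [ 0.412  0.911 -0.001]
 [ 0.    -0.002 -1.   ]]
{'intrinsics': array([[407.51325394,   0.        , 282.83942756],
       [  0.        , 407.51325394, 207.91892174],
       [  0.        ,   0.        ,   1.        ]]), 'extrinsics': array([[ 1.46836864e-02, -9.78488922e-01,  2.05776136e-01,
         4.74645560e+02],
       [-9.99882578e-01, -1.52715525e-02, -1.26877080e-03,
        -2.07172127e+01],
       [ 4.38399923e-03, -2.05733343e-01, -9.78598269e-01,
         9.10857105e+02],
       [ 0.00000000e+00,  0.00000000e+00,  0.00000000e+00,
         1.00000000e+00]])}
{'intrinsics': array([[380.84891661,   0.        , 279.55977847],
       [  0.        , 380.84891661, 206.74390652],
       [  0.        ,   0.        ,   1.        ]]), 'extrinsics': array([[-9.08797532e-01,  3.02144837e-01, -2.87742146e-01,
         8.81346055e+02],
       [ 4.17236431e-01,  6.56626040e-01, -6.28296111e-01,
         5.51932490e+02],
       [-8.97439576e-04, -6.91050462e-01, -7.22805959e-01,
         7.22619055e+02],
       [ 0.00000000e+00,  0.00000000e+00,  0.00000000e+00,
         1.00000000e+00]])}
```

View pics/top.png

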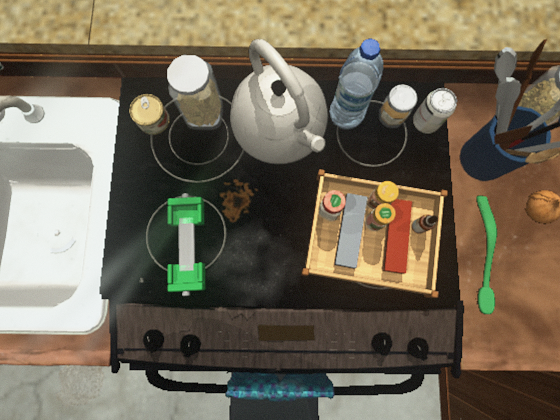

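The top view shows the crate on the right, with the grey stone at about (350,230) and the red one at (397,237). The holder is on the left at about (186,243). I'll enlarge it to get the corners.

Run:
```python
from h import *
a=cv2.imread('pics/top.png')
c=cv2.resize(a[165:305,295:450],None,fx=4,fy=4,interpolation=cv2.INTER_CUBIC)
d=cv2.resize(a[190:300,160:212],None,fx=5,fy=5,interpolation=cv2.INTER_CUBIC)[:, :]
o=np.zeros((600,800,3),np.uint8);o[:560,:620]=c;d=cv2.resize(d,(170,360));o[:360,625:795]=d
cv2.imwrite('pics/crop.png',o)
M=ctrl.camera_model('top')
for p in[(319,173),(445,182),(435,295),(304,281)]:print(px2w(M,p,46).round())
```

```text
[ 737. -101.   46.]
[ 720. -378.   46.]
[ 476. -341.   46.]
[501. -68.  46.]
```

View pics/crop.png

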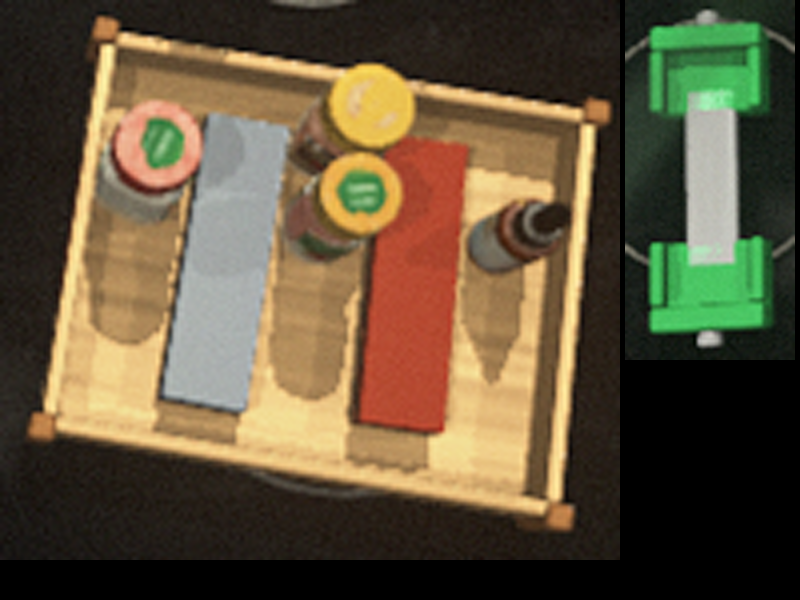

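The grey stone's top corners in the crop are (207,114), (288,126), (243,411) and (161,400). The holder's screw ends are at (708,12) and (708,345). I'll convert these to world positions.

Run:
```python
from h import *
M=ctrl.camera_model('top')
f=lambda p:(p[0]/4+295,p[1]/4+165)
def q(L,z,g):
    P=np.array([px2w(M,g(p),z)[:2] for p in L]);print(P.round(1).tolist(),'c',P.mean(0).round(1));return P
# corners BL BR FR FL
P=q([(207,114),(288,126),(243,411),(161,400)],36,f)
v=P[:2].mean(0)-P[2:].mean(0);print('grey len',np.hypot(*v),'yaw',np.arctan2(v[1],v[0]))
P=q([(106,30),(597,110),(560,516),(42,426)],46,f)
v=P[:2].mean(0)-P[2:].mean(0);c=P.mean(0);print('crate yaw',np.arctan2(v[1],v[0]))
P=q([(470,143),(440,432),(358,420)],36,f)
print('jars',[px2w(M,f(p),z)[:2].round() for p,z in[((362,183),114),((157,146),105)]])
g=lambda p:(160+(p[0]-625)/3.269,190+p[1]/3.273)
P=q([(650,27),(768,27),(772,325),(650,330)],40,g)
for z in(24,30):q([(708,12),(708,345)],z,g)
```

```text
[[693.4, -162.7], [687.3, -207.3], [530.8, -179.0], [536.0, -135.4]] c [ 611.9 -171.1]
grey len 159.3690074607807 yaw -0.17539581322333214
[[737.8, -106.1], [696.5, -374.8], [478.5, -341.0], [520.8, -71.4]] c [ 608.4 -223.3]
crate yaw -0.1561591325432568
[[679.2, -307.5], [521.3, -283.5], [527.0, -240.1]] c [ 575.9 -277.1]
jars [array([ 640., -227.]), array([ 659., -126.])]
[[675.5, 230.9], [676.7, 151.9], [481.1, 138.6], [476.8, 216.5]] c [577.5 184.5]
[[690.3, 196.7], [467.9, 182.5]] c [579.1 189.6]
[[688.9, 195.2], [467.9, 181.1]] c [578.4 188.1]
```

Run:
```python
from h import *
delta([568,-163,160],np.pi-.17)
```

```text
shift/100 [-5.847 -4.39   0.822] turn/(pi/2) [-0.001 -0.    -0.162]
```

Request:
apply_moves:
  deltas:
    - {"rz": -0.081,"fingers": 1}
    - {"rz": -0.081}
    - {"dx": -0.285,"dy": -0.358}
    - {"dx": -0.285,"dy": -0.358}
    - {"dx": -0.285,"dy": -0.358}
    - {"dx": -0.285,"dy": -0.358}
    - {"dx": -0.285,"dy": -0.358}
    - {"dx": -0.285,"dy": -0.358}

```text
validation failed for argument at $.de...
```

Request:
apply_moves:
  deltas:
    - {"dx": -0.285,"dy": -0.358}
    - {"dx": -0.285,"dy": -0.358}
    - {"dx": -0.285,"dy": -0.358}
    - {"dx": -0.285,"dy": -0.358}
    - {"dx": -0.285,"dy": -0.358}
    - {"dx": -0.285,"dy": -0.358}
    - {"dx": -0.285,"dy": -0.358}
    - {"dx": -0.285,"dy": -0.358}

```text
validation failed for argument at $.de...
```

Run:
```python
from h import *
delta([568,-163,160],np.pi-.17)
s=ctrl.read_state();print(s['time_s'],s['ee_pos'],s['qpos'])
```

```text
shift/100 [-5.847 -4.39   0.822] turn/(pi/2) [-0.001 -0.    -0.162]
0.1 [216.22504013 478.02758072 241.61648318] [ 1.14600490e+00  1.26331612e-01 -4.04711785e-02  1.40541741e+00
  6.64952858e-06  1.57081459e+00]
```

The moves were refused by validation, probably because every key is needed in each row. I'll try one full row.

Request:
apply_moves:
  deltas:
    - {"dx": 0,"dy": 0,"dz": 0,"rx": 0,"ry": 0,"rz": -0.081,"fingers": 1}
    - {"dx": 0,"dy": 0,"dz": 0,"rx": 0,"ry": 0,"rz": -0.081,"fingers": 1}
    - {"dx": -0.285,"dy": -0.358,"dz": 0,"rx": 0,"ry": 0,"rz": 0,"fingers": 1}
    - {"dx": -0.285,"dy": -0.358,"dz": 0,"rx": 0,"ry": 0,"rz": 0,"fingers": 1}
    - {"dx": -0.285,"dy": -0.358,"dz": 0,"rx": 0,"ry": 0,"rz": 0,"fingers": 1}
    - {"dx": -0.285,"dy": -0.358,"dz": 0,"rx": 0,"ry": 0,"rz": 0,"fingers": 1}
    - {"dx": -0.285,"dy": -0.358,"dz": 0,"rx": 0,"ry": 0,"rz": 0,"fingers": 1}
    - {"dx": -0.285,"dy": -0.358,"dz": 0,"rx": 0,"ry": 0,"rz": 0,"fingers": 1}

```text
time_s: 0.9
ee_pos: [348.8, 235.9, 242.1]
tcp_rot: [0.085, 0.996, -0.0, -0.0]
wrist_force: [1.3, -0.1, -1.3]
gripper_width: 85.6
grasp_force: 0.0
```

Request:
apply_moves:
  deltas:
    - {"dx": -0.283,"dy": -0.356,"dz": 0,"rx": 0,"ry": 0,"rz": 0,"fingers": 1}
    - {"dx": -0.283,"dy": -0.356,"dz": 0,"rx": 0,"ry": 0,"rz": 0,"fingers": 1}
    - {"dx": -0.283,"dy": -0.356,"dz": 0,"rx": 0,"ry": 0,"rz": 0,"fingers": 1}
    - {"dx": -0.283,"dy": -0.356,"dz": 0,"rx": 0,"ry": 0,"rz": 0,"fingers": 1}
    - {"dx": -0.283,"dy": -0.356,"dz": 0,"rx": 0,"ry": 0,"rz": 0,"fingers": 1}
    - {"dx": -0.283,"dy": -0.356,"dz": 0,"rx": 0,"ry": 0,"rz": 0,"fingers": 1}
    - {"dx": -0.283,"dy": -0.356,"dz": 0,"rx": 0,"ry": 0,"rz": 0,"fingers": 1}
    - {"dx": -0.283,"dy": -0.356,"dz": 0,"rx": 0,"ry": 0,"rz": 0,"fingers": 1}

```text
time_s: 1.7
ee_pos: [523.7, -83.3, 242.0]
tcp_rot: [0.085, 0.996, 0.0, -0.0]
wrist_force: [2.1, 0.3, 0.5]
gripper_width: 85.4
grasp_force: 0.0
```

Request:
apply_moves:
  deltas:
    - {"dx": -0.283,"dy": -0.356,"dz": 0,"rx": 0,"ry": 0,"rz": 0,"fingers": 1}
    - {"dx": -0.283,"dy": -0.356,"dz": 0,"rx": 0,"ry": 0,"rz": 0,"fingers": 1}
    - {"dx": 0,"dy": 0,"dz": 0.3,"rx": 0,"ry": 0,"rz": 0,"fingers": 1}
    - {"dx": 0,"dy": 0,"dz": 0.3,"rx": 0,"ry": 0,"rz": 0,"fingers": 1}
    - {"dx": 0,"dy": 0,"dz": 0,"rx": 0,"ry": 0,"rz": 0,"fingers": 1}

```text
time_s: 2.2
ee_pos: [564.7, -161.0, 177.4]
tcp_rot: [0.085, 0.996, 0.001, -0.004]
wrist_force: [-0.5, 1.0, -0.3]
gripper_width: 85.4
grasp_force: 0.0
```

Run:
```python
from h import *
delta([568,-163,160],np.pi-.17)
s=ctrl.read_state();print(s['time_s'],s['ee_pos'],s['qpos'])
im,M=snap('wrist','w1');print(M['extrinsics'])
```

```text
shift/100 [-0.038 -0.014  0.173] turn/(pi/2) [ 0.001 -0.005 -0.001]
2.2 [ 564.67936827 -161.03228794  177.37883679] [-2.77799551e-01  2.56992078e-01 -2.13573580e-02  1.30100281e+00
 -2.48723524e-06 -1.06591630e-01]
[[ 1.70720822e-01  9.49889667e-01  2.61847324e-01  4.99060611e+02]
 [ 9.85319040e-01 -1.64821719e-01 -4.44993234e-02 -1.48916360e+02]
 [ 8.88678527e-04  2.65600115e-01 -9.64082875e-01  3.08522649e+02]
 [ 0.00000000e+00  0.00000000e+00  0.00000000e+00  1.00000000e+00]]
```

View pics/w1.png

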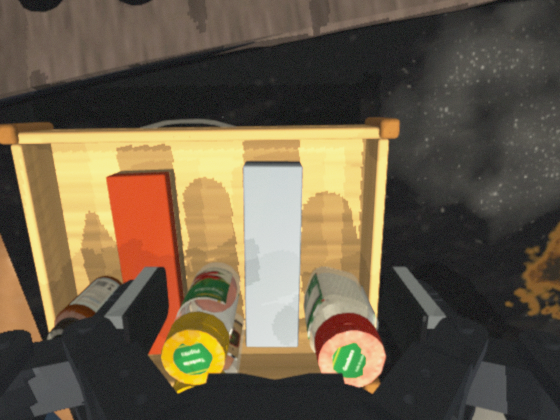

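The wrist view shows the grey stone's top at (245,164), (301,164), (298,346) and (247,346), with clear space on both sides of its front half.

Run:
```python
from h import *
M=ctrl.camera_model('wrist')
P=np.array([px2w(M,p,36)[:2] for p in [(245,164),(301,164),(298,346),(247,346)]])
v=P[2:].mean(0)-P[:2].mean(0);c=P.mean(0);y=np.arctan2(v[1],v[0]);print(P.round(1).tolist(),c,np.hypot(*v),y)
u=v/np.hypot(*v)
g=c-45*u;print(g)
J=[px2w(M,p,z)[:2] for p,z in [((196,356),114),((350,359),105)]]
print('jars along u rel grasp',[(np.array(j)-g)@u for j in J],J)
delta([*g,25],np.pi+y)
```

```text
[[536.1, -178.0], [543.4, -135.9], [702.4, -162.8], [694.8, -207.2]] [ 619.16620006 -170.98718223] 161.33478720638158 -0.1750858285517294
[ 574.85417843 -163.14851277]
jars along u rel grasp [np.float64(75.86252643180673), np.float64(84.80696297881494)] [array([ 641.10491874, -224.14221257]), array([ 667.45226435, -126.54854462])]
shift/100 [-0.104 -0.007  1.551] turn/(pi/2) [ 0.    -0.003  0.003]
```

Request:
apply_moves:
  deltas:
    - {"dx": -0.066,"dy": -0.01,"dz": 0.3,"rx": 0,"ry": 0,"rz": 0,"fingers": 1}
    - {"dx": 0,"dy": 0,"dz": 0.4,"rx": 0,"ry": 0,"rz": 0,"fingers": 1}
    - {"dx": 0,"dy": 0,"dz": 0.3,"rx": 0,"ry": 0,"rz": 0,"fingers": 1}
    - {"dx": 0,"dy": 0,"dz": 0,"rx": 0,"ry": 0,"rz": 0,"fingers": 1}
    - {"dx": 0,"dy": 0,"dz": 0,"rx": 0,"ry": 0,"rz": 0,"fingers": 1}

```text
time_s: 2.75
ee_pos: [574.0, -163.1, 84.2]
tcp_rot: [0.085, 0.996, -0.0, 0.001]
wrist_force: [0.1, -0.4, 0.1]
gripper_width: 85.4
grasp_force: 0.0
```

Run:
```python
from h import *
delta([571,-163.2,25],np.pi-.173)
snap('wrist','w2')
```

```text
shift/100 [ 0.03  -0.006  0.592] turn/(pi/2) [-0.     0.001  0.002]
```

View pics/w2.png

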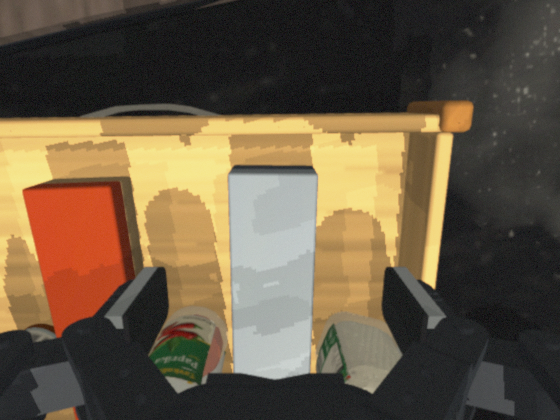

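The fingers straddle the stone symmetrically, with the stone at columns 230–316 and the fingertips at 154 and 398. Next I lower, then close.

Request:
apply_moves:
  deltas:
    - {"dx": 0.03,"dy": 0,"dz": 0.2,"rx": 0,"ry": 0,"rz": 0,"fingers": 1}
    - {"dx": 0,"dy": 0,"dz": 0.2,"rx": 0,"ry": 0,"rz": 0,"fingers": 1}
    - {"dx": 0,"dy": 0,"dz": 0.15,"rx": 0,"ry": 0,"rz": 0,"fingers": 1}
    - {"dx": 0,"dy": 0,"dz": 0.04,"rx": 0,"ry": 0,"rz": 0,"fingers": 1}
    - {"dx": 0,"dy": 0,"dz": 0,"rx": 0,"ry": 0,"rz": 0,"fingers": 1}
    - {"dx": 0,"dy": 0,"dz": 0,"rx": 0,"ry": 0,"rz": 0,"fingers": 1}

```text
time_s: 3.4
ee_pos: [571.7, -163.1, 25.3]
tcp_rot: [0.085, 0.996, -0.0, 0.001]
wrist_force: [0.2, 0.8, 0.2]
gripper_width: 85.4
grasp_force: 0.0
```

Request:
apply_moves:
  deltas:
    - {"dx": 0,"dy": 0,"dz": 0,"rx": 0,"ry": 0,"rz": 0,"fingers": 0.45}
    - {"dx": 0,"dy": 0,"dz": 0,"rx": 0,"ry": 0,"rz": 0,"fingers": 0.45}
    - {"dx": 0,"dy": 0,"dz": 0,"rx": 0,"ry": 0,"rz": 0,"fingers": 0.45}
    - {"dx": 0,"dy": 0,"dz": 0,"rx": 0,"ry": 0,"rz": 0,"fingers": 0.45}
    - {"dx": 0,"dy": 0,"dz": 0,"rx": 0,"ry": 0,"rz": 0,"fingers": 0.3}
    - {"dx": 0,"dy": 0,"dz": 0,"rx": 0,"ry": 0,"rz": 0,"fingers": 0.3}
    - {"dx": 0,"dy": 0,"dz": 0,"rx": 0,"ry": 0,"rz": 0,"fingers": 0.3}
    - {"dx": 0,"dy": 0,"dz": 0,"rx": 0,"ry": 0,"rz": 0,"fingers": 0.3}
  squeeze: 110

```text
time_s: 4.2
ee_pos: [571.0, -163.0, 24.5]
tcp_rot: [0.085, 0.996, -0.0, 0.001]
wrist_force: [-0.7, -0.3, 5.6]
gripper_width: 43.7
grasp_force: 113.2
```

Request:
apply_moves:
  deltas:
    - {"dx": 0,"dy": 0,"dz": -0.05,"rx": 0,"ry": 0,"rz": 0,"fingers": 0.3}
    - {"dx": 0,"dy": 0,"dz": -0.1,"rx": 0,"ry": 0,"rz": 0,"fingers": 0.3}
    - {"dx": 0,"dy": 0,"dz": -0.15,"rx": 0,"ry": 0,"rz": 0,"fingers": 0.3}
    - {"dx": 0,"dy": 0,"dz": -0.15,"rx": 0,"ry": 0,"rz": 0,"fingers": 0.3}
    - {"dx": 0,"dy": 0,"dz": -0.05,"rx": 0,"ry": 0,"rz": 0,"fingers": 0.3}
    - {"dx": 0,"dy": 0,"dz": 0,"rx": 0,"ry": 0,"rz": 0,"fingers": 0.3}

```text
time_s: 4.8
ee_pos: [571.0, -162.9, 74.3]
tcp_rot: [0.085, 0.996, -0.0, 0.001]
wrist_force: [1.1, 0.5, -1.0]
gripper_width: 43.7
grasp_force: 112.4
```

Run:
```python
from h import *
a=ctrl.capture('side');b=ctrl.capture('wrist')
i=np.zeros((420,800,3),np.uint8); i[:, :400]=cv2.resize(a,(400,300))[0:0] if 0 else 0
c=cv2.resize(a[60:300,40:400],(800,533));cv2.imwrite('pics/s1.png',c[:,:,::-1]);cv2.imwrite('pics/w3.png',b[:,:,::-1])
```

```text
(no output)
```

View pics/s1.png

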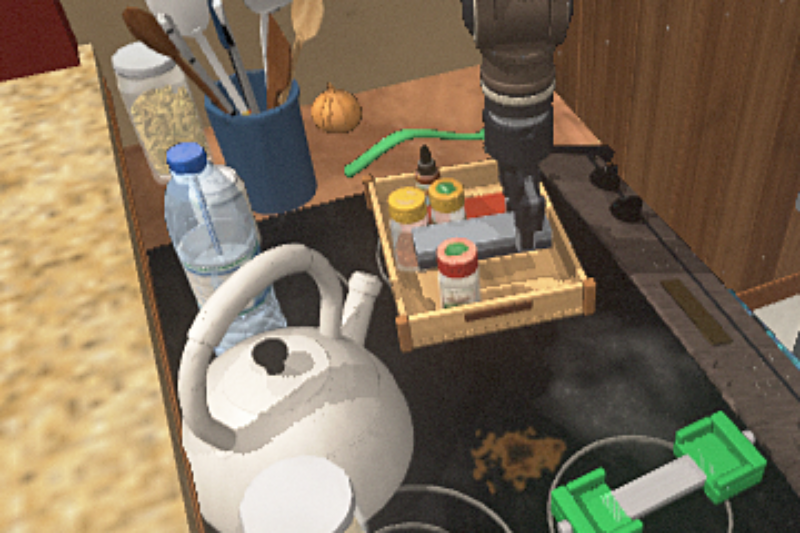

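The stone hangs level with the jars undisturbed. Next I raise it above the jars, turn to line up with the holder, and move left.

Request:
apply_moves:
  deltas:
    - {"dx": 0,"dy": 0,"dz": -0.15,"rx": 0,"ry": 0,"rz": 0,"fingers": 0.3}
    - {"dx": 0,"dy": 0,"dz": -0.25,"rx": 0,"ry": 0,"rz": 0,"fingers": 0.3}
    - {"dx": 0,"dy": 0,"dz": -0.3,"rx": 0,"ry": 0,"rz": 0,"fingers": 0.3}
    - {"dx": 0,"dy": 0,"dz": -0.25,"rx": 0,"ry": 0,"rz": 0,"fingers": 0.3}
    - {"dx": 0,"dy": 0,"dz": -0.15,"rx": 0,"ry": 0,"rz": 0,"fingers": 0.3}
    - {"dx": 0,"dy": 0,"dz": 0,"rx": 0,"ry": 0,"rz": -0.05,"fingers": 0.3}
    - {"dx": 0,"dy": 0,"dz": 0,"rx": 0,"ry": 0,"rz": -0.052,"fingers": 0.3}
    - {"dx": 0,"dy": 0,"dz": 0,"rx": 0,"ry": 0,"rz": -0.05,"fingers": 0.3}

```text
time_s: 5.7
ee_pos: [570.0, -162.7, 182.3]
tcp_rot: [-0.036, 0.999, 0.0, -0.001]
wrist_force: [0.5, 0.1, -2.8]
gripper_width: 44.0
grasp_force: 112.4
```

Request:
apply_moves:
  deltas:
    - {"dx": 0.04,"dy": 0.15,"dz": 0,"rx": 0,"ry": 0,"rz": 0,"fingers": 0.3}
    - {"dx": 0.08,"dy": 0.28,"dz": 0,"rx": 0,"ry": 0,"rz": 0,"fingers": 0.3}
    - {"dx": 0.08,"dy": 0.3,"dz": 0,"rx": 0,"ry": 0,"rz": 0,"fingers": 0.3}
    - {"dx": 0.08,"dy": 0.3,"dz": 0,"rx": 0,"ry": 0,"rz": 0,"fingers": 0.3}
    - {"dx": 0.08,"dy": 0.3,"dz": 0,"rx": 0,"ry": 0,"rz": 0,"fingers": 0.3}
    - {"dx": 0.08,"dy": 0.3,"dz": 0,"rx": 0,"ry": 0,"rz": 0,"fingers": 0.3}
    - {"dx": 0.06,"dy": 0.22,"dz": 0,"rx": 0,"ry": 0,"rz": 0,"fingers": 0.3}
    - {"dx": 0.04,"dy": 0.1,"dz": 0,"rx": 0,"ry": 0,"rz": 0,"fingers": 0.3}

```text
time_s: 6.5
ee_pos: [501.7, 30.2, 182.8]
tcp_rot: [-0.035, 0.999, 0.0, -0.001]
wrist_force: [-0.7, 0.0, -2.1]
gripper_width: 44.0
grasp_force: 112.3
```

Request:
apply_moves:
  deltas:
    - {"dx": 0,"dy": 0,"dz": 0.2,"rx": 0,"ry": 0,"rz": 0,"fingers": 0.3}
    - {"dx": 0,"dy": 0,"dz": 0.3,"rx": 0,"ry": 0,"rz": 0,"fingers": 0.3}
    - {"dx": 0,"dy": 0,"dz": 0.3,"rx": 0,"ry": 0,"rz": 0,"fingers": 0.3}
    - {"dx": 0,"dy": 0,"dz": 0.3,"rx": 0,"ry": 0,"rz": 0,"fingers": 0.3}
    - {"dx": 0,"dy": 0,"dz": 0.2,"rx": 0,"ry": 0,"rz": 0,"fingers": 0.3}
    - {"dx": 0,"dy": 0,"dz": 0,"rx": 0,"ry": 0,"rz": 0,"fingers": 0.3}
    - {"dx": 0,"dy": 0,"dz": 0,"rx": 0,"ry": 0,"rz": 0,"fingers": 0.3}

```text
time_s: 7.2
ee_pos: [502.9, 28.0, 53.4]
tcp_rot: [-0.034, 0.999, -0.0, -0.0]
wrist_force: [1.0, 0.1, -0.7]
gripper_width: 43.9
grasp_force: 112.3
```

Run:
```python
from h import *
delta([505,28,17],np.pi+.064)
a=ctrl.capture('side')
c=cv2.resize(a[130:330,140:420],(800,571));cv2.imwrite('pics/s2.png',c[:,:,::-1])
```

```text
shift/100 [-0.021 -0.001  0.364] turn/(pi/2) [-0.    -0.001  0.002]
```

View pics/s2.png

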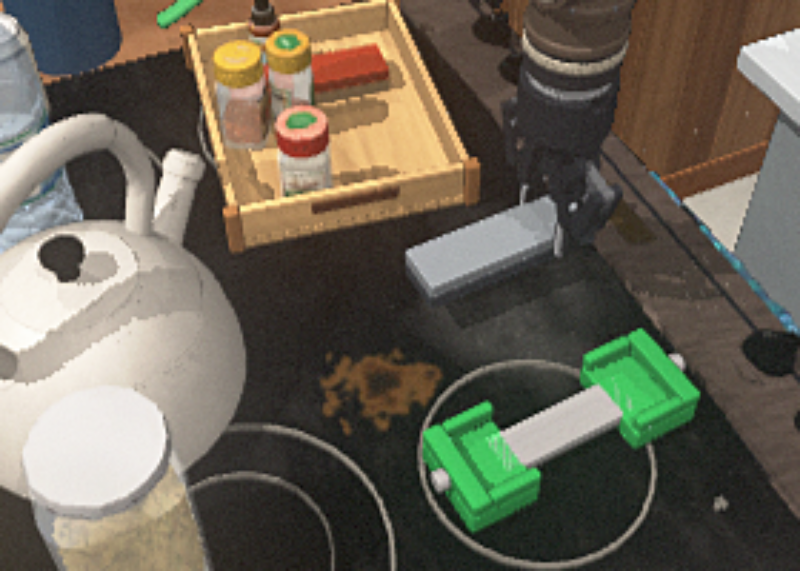

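The stone is level and the place below it is clear. Lowering gently.

Request:
apply_moves:
  deltas:
    - {"dx": 0,"dy": 0,"dz": 0.15,"rx": 0,"ry": 0,"rz": 0,"fingers": 0.3}
    - {"dx": 0,"dy": 0,"dz": 0.12,"rx": 0,"ry": 0,"rz": 0,"fingers": 0.3}
    - {"dx": 0,"dy": 0,"dz": 0.06,"rx": 0,"ry": 0,"rz": 0,"fingers": 0.3}
    - {"dx": 0,"dy": 0,"dz": 0.02,"rx": 0,"ry": 0,"rz": 0,"fingers": 0.3}
    - {"dx": 0,"dy": 0,"dz": 0.01,"rx": 0,"ry": 0,"rz": 0,"fingers": 0.3}
    - {"dx": 0,"dy": 0,"dz": 0,"rx": 0,"ry": 0,"rz": 0,"fingers": 0.3}
    - {"dx": 0,"dy": 0,"dz": 0,"rx": 0,"ry": 0,"rz": 0,"fingers": 0.3}

```text
time_s: 7.95
ee_pos: [503.5, 28.1, 17.7]
tcp_rot: [-0.034, 0.999, 0.0, 0.0]
wrist_force: [-0.3, 0.8, -2.7]
gripper_width: 43.7
grasp_force: 112.3
```

Request:
apply_moves:
  deltas:
    - {"dx": 0,"dy": 0,"dz": 0.01,"rx": 0,"ry": 0,"rz": 0,"fingers": 0.3}
    - {"dx": 0,"dy": 0,"dz": 0.005,"rx": 0,"ry": 0,"rz": 0,"fingers": 0.3}
    - {"dx": 0,"dy": 0,"dz": 0,"rx": 0,"ry": 0,"rz": 0,"fingers": 0.3}

```text
time_s: 8.25
ee_pos: [503.6, 28.1, 16.5]
tcp_rot: [-0.034, 0.999, -0.0, 0.0]
wrist_force: [-1.9, 0.1, 3.6]
gripper_width: 43.9
grasp_force: 113.2
```

Contact at +3.6 N. Releasing and rising.

Request:
apply_moves:
  deltas:
    - {"dx": 0,"dy": 0,"dz": 0,"rx": 0,"ry": 0,"rz": 0,"fingers": 0.6}
    - {"dx": 0,"dy": 0,"dz": 0,"rx": 0,"ry": 0,"rz": 0,"fingers": 0.7}
    - {"dx": 0,"dy": 0,"dz": 0,"rx": 0,"ry": 0,"rz": 0,"fingers": 1}
    - {"dx": 0,"dy": 0,"dz": 0,"rx": 0,"ry": 0,"rz": 0,"fingers": 1}
    - {"dx": 0,"dy": 0,"dz": 0,"rx": 0,"ry": 0,"rz": 0,"fingers": 1}
    - {"dx": 0,"dy": 0,"dz": 0,"rx": 0,"ry": 0,"rz": 0,"fingers": 1}
    - {"dx": 0,"dy": 0,"dz": -0.1,"rx": 0,"ry": 0,"rz": 0,"fingers": 1}
    - {"dx": 0,"dy": 0,"dz": -0.3,"rx": 0,"ry": 0,"rz": 0,"fingers": 1}

```text
time_s: 9.05
ee_pos: [501.1, 28.0, 54.3]
tcp_rot: [-0.034, 0.999, -0.0, -0.003]
wrist_force: [-0.3, 0.5, 0.2]
gripper_width: 85.4
grasp_force: 0.0
```

Request:
apply_moves:
  deltas:
    - {"dx": 0,"dy": 0,"dz": -0.4,"rx": 0,"ry": 0,"rz": 0,"fingers": 1}
    - {"dx": 0,"dy": 0,"dz": -0.4,"rx": 0,"ry": 0,"rz": 0,"fingers": 1}
    - {"dx": 0,"dy": 0,"dz": -0.4,"rx": 0,"ry": 0,"rz": 0,"fingers": 1}
    - {"dx": -0.2,"dy": 0,"dz": 0,"rx": 0,"ry": 0,"rz": 0,"fingers": 1}
    - {"dx": -0.1,"dy": 0,"dz": 0,"rx": 0,"ry": 0,"rz": 0,"fingers": 1}
    - {"dx": 0,"dy": 0,"dz": 0,"rx": 0,"ry": 0,"rz": 0,"fingers": 1}
    - {"dx": 0,"dy": 0,"dz": 0,"rx": 0,"ry": 0,"rz": 0,"fingers": 1}

```text
time_s: 9.75
ee_pos: [532.2, 30.1, 174.6]
tcp_rot: [-0.034, 0.999, -0.0, -0.001]
wrist_force: [0.1, -0.0, -0.6]
gripper_width: 85.7
grasp_force: 0.0
```

Run:
```python
from h import *
im,M=snap('wrist','w4'); print(ctrl.read_state()['ee_pos'])
```

```text
[531.96751457  30.05419872 174.59086535]
```

View pics/w4.png

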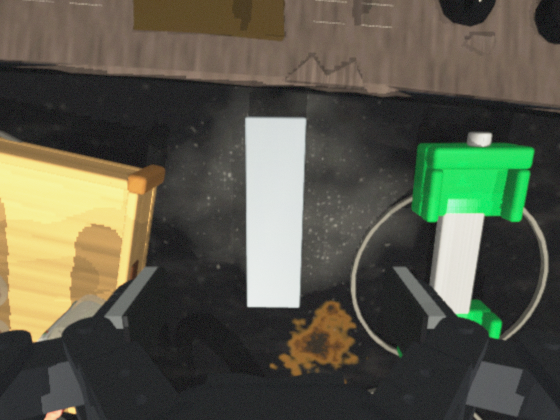

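The stone lies flat with its top at (246,118), (306,118), (300,307) and (248,307). Before regrasping, I move over the holder empty-handed for a close look.

Run:
```python
from h import *
M=ctrl.camera_model('wrist')
P=np.array([px2w(M,p,28)[:2] for p in [(246,118),(306,118),(300,307),(248,307)]])
v=P[2:].mean(0)-P[:2].mean(0);c=P.mean(0);print(P.round(1).tolist(),c,np.hypot(*v),np.arctan2(v[1],v[0]))
```

```text
[[473.9, 5.1], [470.9, 49.6], [628.8, 58.9], [631.9, 14.1]] [551.37536852  31.92903607] 158.24241562918638 0.05806536852455064
```

Request:
apply_moves:
  deltas:
    - {"dx": -0.05,"dy": 0.3,"dz": -0.15,"rx": 0,"ry": 0,"rz": 0,"fingers": 1}
    - {"dx": -0.05,"dy": 0.35,"dz": -0.15,"rx": 0,"ry": 0,"rz": 0,"fingers": 1}
    - {"dx": -0.05,"dy": 0.35,"dz": -0.15,"rx": 0,"ry": 0,"rz": 0,"fingers": 1}
    - {"dx": -0.05,"dy": 0.35,"dz": -0.15,"rx": 0,"ry": 0,"rz": 0,"fingers": 1}
    - {"dx": -0.05,"dy": 0.22,"dz": 0,"rx": 0,"ry": 0,"rz": 0,"fingers": 1}
    - {"dx": 0,"dy": 0,"dz": 0,"rx": 0,"ry": 0,"rz": 0,"fingers": 1}
    - {"dx": 0,"dy": 0,"dz": 0,"rx": 0,"ry": 0,"rz": 0,"fingers": 1}
    - {"dx": 0,"dy": 0,"dz": 0,"rx": 0,"ry": 0,"rz": 0,"fingers": 1}

```text
time_s: 10.6
ee_pos: [546.7, 187.5, 235.1]
tcp_rot: [-0.034, 0.999, -0.0, -0.001]
wrist_force: [0.5, -0.5, -0.0]
gripper_width: 85.6
grasp_force: 0.0
```

Run:
```python
from h import *
im,M=snap('wrist','w5'); np.savez('w5.npz',**M); print(ctrl.read_state()['ee_pos'])
cv2.imwrite('pics/w5c.png',cv2.resize(im[90:390,160:460],(600,600),interpolation=cv2.INTER_CUBIC)[:,:,::-1])
```

```text
[546.82939865 187.42339254 235.3588198 ]
```

View pics/w5c.png

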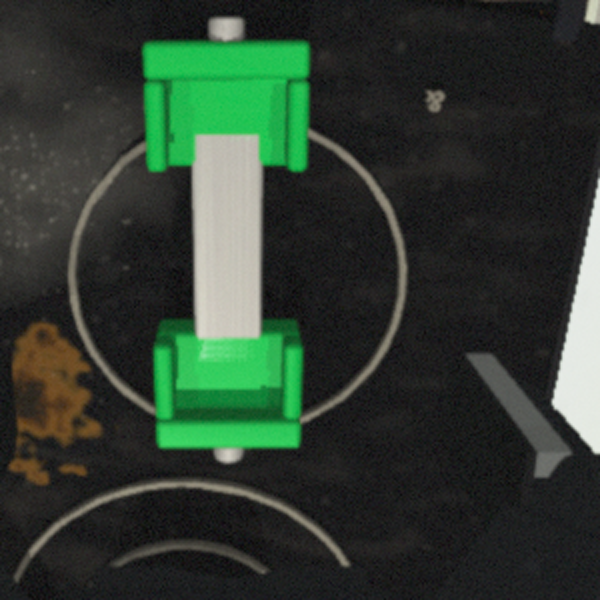

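The crop shows the holder's stop rims. The front stop has outer corners (144,43) and (309,43) with its inner edge at row 79. The rear stop has inner corners (157,421) and (301,421) with its outer edge at row 447.

Run:
```python
from h import *
M=np.load('w5.npz')
W=lambda u,v,z=40:px2w(M,(u/2+160,v/2+90),z)[:2]
fo=[W(144,43),W(309,43)];fi=[W(144,79),W(309,79)];ri=[W(156,421),W(301,421)];ro=[W(158,447),W(300,447)]
for a,b in((fo,ro),(fi,ri)):
    f=np.mean(a,0);r=np.mean(b,0);v=r-f;print('c',((f+r)/2).round(1),'L',np.hypot(*v).round(1),'yaw',np.arctan2(v[1],v[0]).round(4), 'W',np.hypot(*(a[1]-a[0])).round(1),np.hypot(*(b[1]-b[0])).round(1))
f=np.mean([W(168,120),W(288,120)],0);r=np.mean([W(174,380),W(284,380)],0);v=r-f;print('cheek inner',np.arctan2(v[1],v[0]),f,r)
f=np.mean([W(198,140,24),W(261,140,24)],0);r=np.mean([W(198,335,24),W(261,335,24)],0);v=r-f;print('spine',np.arctan2(v[1],v[0]),(f+r)/2)
delta([551.4,31.5,16],np.pi+.06)
```

```text
c [582.7 189.4] L 199.0 yaw 0.0726 W 71.8 72.5
c [582.9 189.3] L 168.8 yaw 0.0722 W 72.8 73.2
cheek inner 0.07067175580403048 [516.59867368 185.07662611] [644.39697091 194.12342258]
spine 0.06736438096498089 [577.50292343 189.84131085]
shift/100 [ 0.057 -1.558  2.194] turn/(pi/2) [-0.    -0.001  0.005]
```

Request:
apply_moves:
  deltas:
    - {"dx": 0.01,"dy": -0.3,"dz": 0,"rx": 0,"ry": 0,"rz": 0,"fingers": 1}
    - {"dx": 0.01,"dy": -0.4,"dz": 0.1,"rx": 0,"ry": 0,"rz": 0,"fingers": 1}
    - {"dx": 0.02,"dy": -0.4,"dz": 0.2,"rx": 0,"ry": 0,"rz": 0,"fingers": 1}
    - {"dx": 0.02,"dy": -0.3,"dz": 0.3,"rx": 0,"ry": 0,"rz": 0,"fingers": 1}
    - {"dx": 0,"dy": -0.155,"dz": 0.3,"rx": 0,"ry": 0,"rz": 0,"fingers": 1}
    - {"dx": 0,"dy": 0,"dz": 0.4,"rx": 0,"ry": 0,"rz": 0,"fingers": 1}
    - {"dx": 0,"dy": 0,"dz": 0.3,"rx": 0,"ry": 0,"rz": 0,"fingers": 1}
    - {"dx": 0,"dy": 0,"dz": 0,"rx": 0,"ry": 0,"rz": 0,"fingers": 1}

```text
time_s: 11.45
ee_pos: [548.4, 31.4, 71.6]
tcp_rot: [-0.033, 0.999, -0.0, -0.004]
wrist_force: [0.5, 0.0, -0.2]
gripper_width: 85.5
grasp_force: 0.0
```

Run:
```python
from h import *
delta([551.4,31.5,16],np.pi+.06)
```

```text
shift/100 [-0.034 -0.001  0.556] turn/(pi/2) [-0.    -0.005  0.004]
```

Request:
apply_moves:
  deltas:
    - {"dx": -0.01,"dy": 0,"dz": 0.2,"rx": 0,"ry": 0,"rz": 0,"fingers": 1}
    - {"dx": 0,"dy": 0,"dz": 0.15,"rx": 0,"ry": 0,"rz": 0,"fingers": 1}
    - {"dx": 0,"dy": 0,"dz": 0.12,"rx": 0,"ry": 0,"rz": 0,"fingers": 1}
    - {"dx": 0,"dy": 0,"dz": 0.05,"rx": 0,"ry": 0,"rz": 0,"fingers": 1}
    - {"dx": 0,"dy": 0,"dz": 0,"rx": 0,"ry": 0,"rz": 0,"fingers": 1}
    - {"dx": 0,"dy": 0,"dz": 0,"rx": 0,"ry": 0,"rz": 0,"fingers": 1}
    - {"dx": 0,"dy": 0,"dz": 0,"rx": 0,"ry": 0,"rz": 0,"fingers": 1}

```text
time_s: 12.15
ee_pos: [553.6, 33.0, 24.7]
tcp_rot: [-0.034, 0.999, 0.0, 0.001]
wrist_force: [-0.5, -0.2, 0.0]
gripper_width: 85.3
grasp_force: 0.0
```

Run:
```python
from h import *
delta([551.4,31.5,17],np.pi+.06);print(ctrl.read_state()['ee_pos'])
```

```text
shift/100 [ 0.023 -0.014  0.077] turn/(pi/2) [-0.     0.001  0.005]
[553.59748318  33.03436895  24.73831501]
```

Request:
apply_moves:
  deltas:
    - {"dx": 0.02,"dy": -0.012,"dz": 0.05,"rx": 0,"ry": 0,"rz": 0,"fingers": 1}
    - {"dx": 0,"dy": 0,"dz": 0.025,"rx": 0,"ry": 0,"rz": 0,"fingers": 1}
    - {"dx": 0,"dy": 0,"dz": 0,"rx": 0,"ry": 0,"rz": 0,"fingers": 1}
    - {"dx": 0,"dy": 0,"dz": 0,"rx": 0,"ry": 0,"rz": 0,"fingers": 0.45}
    - {"dx": 0,"dy": 0,"dz": 0,"rx": 0,"ry": 0,"rz": 0,"fingers": 0.45}
    - {"dx": 0,"dy": 0,"dz": 0,"rx": 0,"ry": 0,"rz": 0,"fingers": 0.45}
    - {"dx": 0,"dy": 0,"dz": 0,"rx": 0,"ry": 0,"rz": 0,"fingers": 0.3}
    - {"dx": 0,"dy": 0,"dz": 0,"rx": 0,"ry": 0,"rz": 0,"fingers": 0.3}
  squeeze: 90

```text
time_s: 12.95
ee_pos: [551.6, 31.7, 16.9]
tcp_rot: [-0.034, 0.999, 0.0, 0.001]
wrist_force: [-0.2, -0.3, 5.4]
gripper_width: 44.1
grasp_force: 94.0
```

Request:
apply_moves:
  deltas:
    - {"dx": 0,"dy": 0,"dz": 0,"rx": 0,"ry": 0,"rz": 0,"fingers": 0.3}
    - {"dx": 0,"dy": 0,"dz": 0,"rx": 0,"ry": 0,"rz": 0,"fingers": 0.3}
    - {"dx": 0,"dy": 0,"dz": 0,"rx": 0,"ry": 0,"rz": 0,"fingers": 0.3}

```text
time_s: 13.25
ee_pos: [551.5, 31.7, 16.9]
tcp_rot: [-0.034, 0.999, 0.0, 0.001]
wrist_force: [-0.3, 0.1, 5.5]
gripper_width: 44.3
grasp_force: 94.0
```

Request:
apply_moves:
  deltas:
    - {"dx": 0,"dy": 0,"dz": -0.1,"rx": 0,"ry": 0,"rz": 0,"fingers": 0.3}
    - {"dx": 0,"dy": 0,"dz": -0.25,"rx": 0,"ry": 0,"rz": 0,"fingers": 0.3}
    - {"dx": 0,"dy": 0,"dz": -0.3,"rx": 0,"ry": 0,"rz": 0,"fingers": 0.3}
    - {"dx": 0,"dy": 0,"dz": -0.2,"rx": 0,"ry": 0,"rz": 0,"fingers": 0.3}
    - {"dx": -0.05,"dy": 0.15,"dz": 0,"rx": 0,"ry": 0,"rz": 0,"fingers": 0.3}
    - {"dx": -0.08,"dy": 0.3,"dz": 0,"rx": 0,"ry": 0,"rz": 0,"fingers": 0.3}
    - {"dx": -0.1,"dy": 0.4,"dz": 0,"rx": 0,"ry": 0,"rz": 0,"fingers": 0.3}
    - {"dx": -0.1,"dy": 0.4,"dz": 0,"rx": 0,"ry": 0,"rz": 0,"fingers": 0.3}

```text
time_s: 14.05
ee_pos: [574.9, 160.3, 100.0]
tcp_rot: [-0.034, 0.999, -0.0, -0.001]
wrist_force: [1.7, -0.4, -1.7]
gripper_width: 44.3
grasp_force: 93.1
```

Request:
apply_moves:
  deltas:
    - {"dx": -0.08,"dy": 0.2,"dz": 0,"rx": 0,"ry": 0,"rz": 0,"fingers": 0.3}
    - {"dx": -0.01,"dy": 0.1,"dz": 0,"rx": 0,"ry": 0,"rz": 0,"fingers": 0.3}
    - {"dx": 0,"dy": 0,"dz": 0.1,"rx": 0,"ry": 0,"rz": 0,"fingers": 0.3}
    - {"dx": 0,"dy": 0,"dz": 0.1,"rx": 0,"ry": 0,"rz": 0,"fingers": 0.3}
    - {"dx": 0,"dy": 0,"dz": 0,"rx": 0,"ry": 0,"rz": 0,"fingers": 0.3}
    - {"dx": 0,"dy": 0,"dz": 0,"rx": 0,"ry": 0,"rz": 0,"fingers": 0.3}
    - {"dx": 0,"dy": 0,"dz": 0,"rx": 0,"ry": 0,"rz": 0,"fingers": 0.3}

```text
time_s: 14.75
ee_pos: [582.5, 188.3, 81.6]
tcp_rot: [-0.034, 0.999, 0.0, 0.0]
wrist_force: [0.5, 0.7, -1.7]
gripper_width: 43.7
grasp_force: 93.0
```

Run:
```python
from h import *
delta([582.9,189.1,41],np.pi+.0715);print(ctrl.read_state()['ee_pos'])
im,M=snap('wrist','w6');np.savez('w6.npz',**M)
im2,T=snap('top','t6');np.savez('t6.npz',**T)
o=np.zeros((480,800,3),np.uint8)
o[:440,:400]=cv2.resize(im[40:260,180:380],(400,440),interpolation=cv2.INTER_CUBIC)
o[:480,400:]=cv2.resize(im2[185:305,140:240],(400,480),interpolation=cv2.INTER_CUBIC)
cv2.imwrite('pics/w6c.png',o[:,:,::-1])
```

```text
shift/100 [-0.005  0.008  0.406] turn/(pi/2) [ 0.     0.    -0.003]
[582.49124161 188.27881911  81.55918807]
```

View pics/w6c.png

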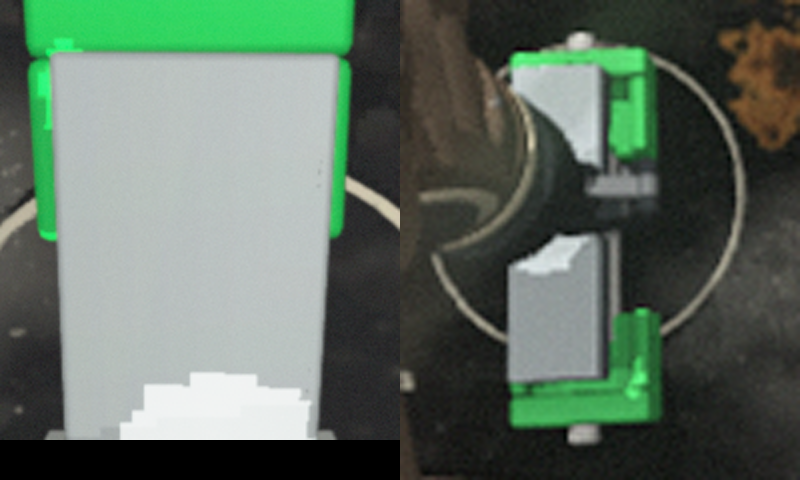

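The wrist crop shows the stone's front top corners at (51,54) and (340,56). The holder's cheek outer edges are at columns 29 and 351 (row 62), and the front stop spans columns 24–354 (row 48).

Run:
```python
from h import *
M=np.load('w6.npz')
W=lambda u,v,z:px2w(M,(u/2+180,v/2+40),z)[:2]
h=.0715;u=np.array([np.cos(h),np.sin(h)]);n=np.array([-u[1],u[0]])
C=np.array([582.8,189.3])
for nm,a,b,z in(('stone front',(51,54),(340,56),92.7),('stone rear-ish',(64,400),(319,400),92.7),('cheek',(29,62),(351,62),40),('stop',(24,48),(354,48),40),('cheek back',(47,236),(338,234),40)):
    p,q=W(*a,z)-C,W(*b,z)-C;print(nm,'x',(p@u).round(1),(q@u).round(1),'y',(p@n).round(1),(q@n).round(1),'mid',((p+q)/2@n).round(1))
T=np.load('t6.npz');c=[px2w(T,(140+a/4,185+b/4),92.7)[:2]-C for a,b in((514,66),(603,66),(604,379),(508,382))]
print('top', [(p@u,p@n) for p in c])
```

```text
stone front x -79.8 -79.3 y -21.5 23.1 mid 0.8
stone rear-ish x -22.8 -22.6 y -22.5 22.4 mid -0.1
cheek x -83.3 -83.0 y -36.0 35.9 mid -0.0
stop x -86.2 -85.9 y -36.9 36.4 mid -0.2
cheek back x -44.5 -44.6 y -34.3 35.0 mid 0.4
top [(np.float64(63.76860143150341), np.float64(-186.40318285078558)), (np.float64(61.21347912514044), np.float64(-232.12860082683832)), (np.float64(-97.24631287599024), np.float64(-222.97638591787106)), (np.float64(-96.01670990705546), np.float64(-175.50596958303157))]
```

The stone is within 1 mm of the holder's axis and centred end to end. Lowering.

Request:
apply_moves:
  deltas:
    - {"dx": 0,"dy": 0,"dz": 0.1,"rx": 0,"ry": 0,"rz": 0,"fingers": 0.3}
    - {"dx": 0,"dy": 0,"dz": 0.1,"rx": 0,"ry": 0,"rz": 0,"fingers": 0.3}
    - {"dx": 0,"dy": 0,"dz": 0.08,"rx": 0,"ry": 0,"rz": 0,"fingers": 0.3}
    - {"dx": 0,"dy": 0,"dz": 0.06,"rx": 0,"ry": 0,"rz": 0,"fingers": 0.3}
    - {"dx": 0,"dy": 0,"dz": 0.04,"rx": 0,"ry": 0,"rz": 0,"fingers": 0.3}
    - {"dx": 0,"dy": 0,"dz": 0,"rx": 0,"ry": 0,"rz": 0,"fingers": 0.3}
    - {"dx": 0,"dy": 0,"dz": 0,"rx": 0,"ry": 0,"rz": 0,"fingers": 0.3}

```text
time_s: 15.55
ee_pos: [582.5, 189.2, 43.4]
tcp_rot: [-0.034, 0.999, 0.0, 0.0]
wrist_force: [0.4, -0.1, -2.3]
gripper_width: 44.4
grasp_force: 93.0
```

Request:
apply_moves:
  deltas:
    - {"dx": 0,"dy": 0,"dz": 0.015,"rx": 0,"ry": 0,"rz": 0,"fingers": 0.3}
    - {"dx": 0,"dy": 0,"dz": 0.01,"rx": 0,"ry": 0,"rz": 0,"fingers": 0.3}
    - {"dx": 0,"dy": 0,"dz": 0,"rx": 0,"ry": 0,"rz": 0,"fingers": 0.3}
    - {"dx": 0,"dy": 0,"dz": 0,"rx": 0,"ry": 0,"rz": 0,"fingers": 0.3}

```text
time_s: 15.95
ee_pos: [582.5, 189.2, 40.9]
tcp_rot: [-0.034, 0.999, 0.0, 0.0]
wrist_force: [0.2, 1.3, -2.3]
gripper_width: 44.1
grasp_force: 93.3
```

Request:
apply_moves:
  deltas:
    - {"dx": 0,"dy": 0,"dz": 0.007,"rx": 0,"ry": 0,"rz": 0,"fingers": 0.3}
    - {"dx": 0,"dy": 0,"dz": 0.005,"rx": 0,"ry": 0,"rz": 0,"fingers": 0.3}
    - {"dx": 0,"dy": 0,"dz": 0,"rx": 0,"ry": 0,"rz": 0,"fingers": 0.3}
    - {"dx": 0,"dy": 0,"dz": 0,"rx": 0,"ry": 0,"rz": 0,"fingers": 0.3}

```text
time_s: 16.35
ee_pos: [582.5, 189.2, 40.9]
tcp_rot: [-0.034, 0.999, 0.0, 0.0]
wrist_force: [-3.1, -1.4, 6.2]
gripper_width: 44.2
grasp_force: 94.3
```

Seated: contact at the expected height. Release and rise.

Request:
apply_moves:
  deltas:
    - {"dx": 0,"dy": 0,"dz": 0,"rx": 0,"ry": 0,"rz": 0,"fingers": 0.6}
    - {"dx": 0,"dy": 0,"dz": 0,"rx": 0,"ry": 0,"rz": 0,"fingers": 0.7}
    - {"dx": 0,"dy": 0,"dz": 0,"rx": 0,"ry": 0,"rz": 0,"fingers": 1}
    - {"dx": 0,"dy": 0,"dz": 0,"rx": 0,"ry": 0,"rz": 0,"fingers": 1}
    - {"dx": 0,"dy": 0,"dz": 0,"rx": 0,"ry": 0,"rz": 0,"fingers": 1}
    - {"dx": 0,"dy": 0,"dz": -0.1,"rx": 0,"ry": 0,"rz": 0,"fingers": 1}
    - {"dx": 0,"dy": 0,"dz": -0.3,"rx": 0,"ry": 0,"rz": 0,"fingers": 1}
    - {"dx": 0,"dy": 0,"dz": -0.4,"rx": 0,"ry": 0,"rz": 0,"fingers": 1}

```text
time_s: 17.15
ee_pos: [581.1, 188.8, 119.1]
tcp_rot: [-0.034, 0.999, -0.001, -0.002]
wrist_force: [1.1, 0.5, -0.1]
gripper_width: 85.3
grasp_force: 0.0
```

Request:
apply_moves:
  deltas:
    - {"dx": 0,"dy": 0,"dz": -0.4,"rx": 0,"ry": 0,"rz": 0,"fingers": 1}
    - {"dx": 0.2,"dy": 0,"dz": -0.4,"rx": 0,"ry": 0,"rz": 0,"fingers": 1}
    - {"dx": 0.2,"dy": 0,"dz": -0.3,"rx": 0,"ry": 0,"rz": 0,"fingers": 1}
    - {"dx": 0,"dy": 0,"dz": 0,"rx": 0,"ry": 0,"rz": 0,"fingers": 1}
    - {"dx": 0,"dy": 0,"dz": 0,"rx": 0,"ry": 0,"rz": 0,"fingers": 1}
    - {"dx": 0,"dy": 0,"dz": 0,"rx": 0,"ry": 0,"rz": 0,"fingers": 1}

```text
time_s: 17.75
ee_pos: [542.4, 186.3, 228.8]
tcp_rot: [-0.034, 0.999, -0.0, -0.0]
wrist_force: [0.1, -0.3, -0.1]
gripper_width: 85.6
grasp_force: 0.0
```

Run:
```python
from h import *
a=ctrl.capture('side');b=ctrl.capture('wrist')
o=np.zeros((600,800,3),np.uint8)
o[:,:420]=cv2.resize(a[130:330,200:340],(420,600));o[:,420:]=cv2.resize(b[60:378,170:372],(380,600))
cv2.imwrite('pics/end.png',o[:,:,::-1])
```

```text
(no output)
```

View pics/end.png

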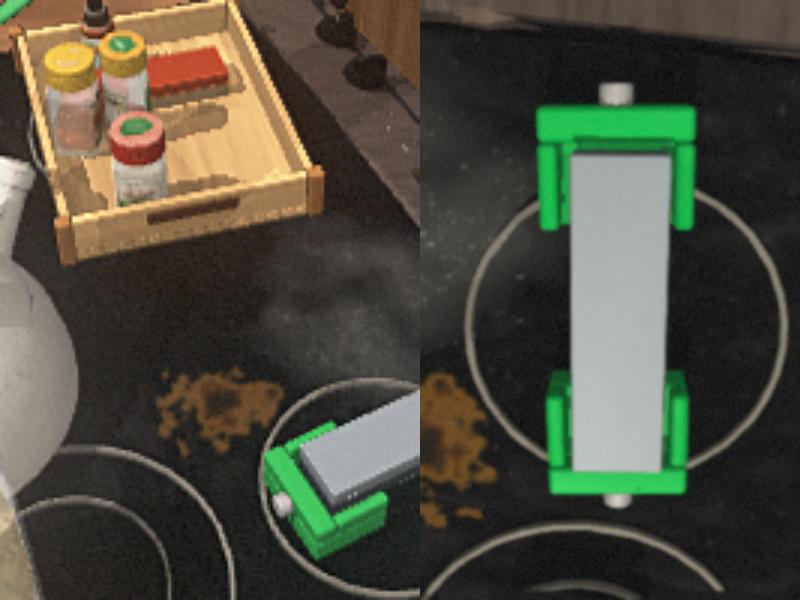

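Run:
```python
from h import *
M=ctrl.camera_model('wrist')
h=.0715;u=np.array([np.cos(h),np.sin(h)]);n=np.array([-u[1],u[0]]);C=np.array([582.8,189.3])
for a,b in((572,154),(670,154),(661,470),(574,471)):
    p=px2w(M,((a-420)/1.881+170,b/1.887+60),52)[:2]-C;print((p@u).round(1),(p@n).round(1))
```

```text
-80.2 -19.8
-80.1 23.9
78.1 22.1
78.5 -22.2
```

The stone measures flat (158 mm at z = 52) and centred to about 1 mm between the stops and cheeks. The jars, bottle and red stone still stand where they were. Handing in.

```bash
python3 -c "
from rig import ctrl
print(ctrl.sign_off())"
```

```text
the job is handed in; nothing more can be done
None
```

The grey whetstone lies flat and centred in the holder, released, after being set down on the hob on the way; the jars, bottle and red stone look undisturbed in the last picture, and the job was handed in at about 18 s.

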